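# Pry the sprung clip off the screen press pivot post

## Robot

A 7-joint arm with a two-finger parallel gripper is mounted at the origin on the work surface. World frame = base frame: x ahead of the robot, y to its left, z up, the work surface at z = 0. Lengths are in m, angles in rad, forces in N, time in s.
With the tool pointing down it reaches from about 0.4 to 0.875 m from the base axis. Payload 19.3 kg.
Tool frame: the origin (TCP) lies where the fingers leave the gripper's body, on its centre line; the fingertips stand bot.tip_reach ahead of it and the grasp point (between the pads) lies 54 mm ahead of it (bot.tip_reach is the distance from the TCP to the fingertips, in m); z points along the fingers, y is the line along which they close (so a half turn about z gives the same grasp; the last joint's range is limited). The gripper opens to 85 mm and grips with 20 to 120 N. Pads are 22 mm wide; open, the fingers measure 114 mm over their backs; the gripper's body (76 mm by 85 mm) begins 54 mm behind the grasp point. The pads swing forward as they close: fully open they stand 13 mm farther back than shut.
Start: joints at [-1.219, 0.521, -0.036, 1.599, 0.021, 1.021, -0.113], TCP at [0.256, 0.57, 0.304] pointing down, gripper open.
Joint ranges: [-2.91, 2.91], [-0.3, 2.13], [-1.5, 1.42], [0.17, 2.43], [-1.26, 4.41], [0.16, 1.93], [-2.52, 2.52]. Speed limits (rad/s): [1.89, 1.89, 2.39, 2.39, 3.01, 3.01, 3.01].

## Interface

Orientations are given as [roll, pitch, yaw] about the fixed x, y, z axes, in that order (R = Rz(yaw) Ry(pitch) Rx(roll)).
In Python, from workcell import bot gives the robot as it stands. The module is installed in compiled form; this text tells all that it offers.
- The arm moves only by the shell command python3 -m jog 'ROWS' [FORCE]. ROWS is JSON, a list that holds one entry, the list of rows, each a list of 7 numbers: the shift along the tool's x, y, z in mm, then the turn, a rotation vector about the tool's x, y, z in rad, then the opening, from 0 (shut) to 1 (fully open). In form: [[[tx, ty, tz, wx, wy, wz, fingers], ...]]. A call has 1 to 5 rows; each row shifts and turns the commanded pose from where the row before left it, along the tool's axes as they then stand; what a row does not reach is not made up. A row lasts 1/10 s, in which the tool goes at most 50 mm and 8.59 degrees, less where a joint would pass 70% of its speed; a pose out of reach is approached as far as the arm can. A call is refused whole if a number of a shift passes 50 or a number of a turn 0.15, either way. A call with a gripper value outside its range is refused whole. The fingers move at their own pace and stop on an object; FORCE is the grip in N (left out, the last holds). Time passes only in rows, so rows that do not move let the fingers close. It gives the time, the measured TCP pose, the force, the opening and the grip force at its end, in the units of the state.
- bot.observe(): the state, without advancing time (a new reading comes with each control period).
- bot.grab_frame(name): name is "side" or "top" or "wrist"; returns a dict with "img" (480x640x3 uint8, red, green, blue), "intrinsics" (3x3 intrinsics, pixels), "R" (3x3) and "t" (3): a world point X has camera coordinates R X + t; the wrist camera has in their place "tool_from_camera" (4x4, takes a point from camera to tool coordinates, whose origin is the TCP and whose axes are the flange's). Camera axes: x right, y down, z forward; pixel columns grow to the right and rows downward; lengths in m; the calibration is good to about 2 mm. A picture is of the moment at which its call begins: read the wrist's pose just before it. There is no depth.
- bot.job_done(): hands the job in; it is judged then, once.
Trained networks look in a picture, given as the dict that the camera call returned (one of the last four; its "shot" number tells which), for a name from the list of things; names that differ only in an ending like _2 or _b are one class to them, and where a whole thing is asked for, a point or a joint stands for the part that bears it (a point fixed in the world has none). Each returns a list of dicts, best first, with "conf" (0 to 1); they miss things now and then, are a little off and sometimes report something else, mostly with a low value. They report only what shows in the picture. A call takes as long as a camera call. They do not tell look-alikes from the thing itself.
- bot.trace(query, picture): "region" (480x640 bool, what is visible of it).
- bot.spot_point(query, picture): "xyz" ([x, y, z] in m, in world coordinates, good to about 4 mm: a listed point, or the origin of a listed thing).
The state is a dict: "clock": time; "qpos": joint angles; "qd": joint speeds; "joint_efforts": joint torques, N m; "position": TCP position; "tool_rot": TCP orientation; "force": force on the tool from outside, world axes, zero at the start; "moment": the same for the moment, N m; "grip_width": finger opening in m; "finger_force": force on a finger pad.
Only numpy, scipy, OpenCV 4.12 (cv2) and the standard library are available. Lean on these libraries where they do the work, as an engineer would, in place of code of your own. Each camera call takes 0.05 s, during which the arm holds its last target. There are 200 camera calls.

## Task

The screen arm of the printing press has to come off for cleaning. Take the hooked pick from its wooden rest, hook it into the eye of the sprung clip on the pivot post and pull the clip out of its groove until it is completely clear of the post, left lying flat on the aluminium arm plate; touch the clip only with the pick. Then lay the pick back on its rest as it was, let go, and leave the squeegee, tin and jar where they are.

Things in the scene. Friction and masses are not known exactly. Their poses are not given: they have to be found in the camera images.
- press: fixed screen press: grey board 640 x 280 mm, 12 thick, on it an aluminium arm plate, top 22 mm above the bench, 110 wide (y), bare from x = -190 to +90. Through it a steel post, cap 38 mm diameter, top 64 mm above the bench; under the cap, just above the plate, a groove 12.5 high, neck 28 mm diameter. Yellow screen frame, top 52 mm, from x = +90 to +430. Origin: post axis, bench height
- clip: loose dark spring-steel clip, 95 x 46 mm, 10 thick, flat on the arm plate, sprung into the post's groove. Origin: its underside, on the post axis while seated. Pull eye towards its -x, mouth between two sprung jaws towards +x. Seated it cannot be lifted; pulled along its -x with 5 to 12 N the jaws let go after some 15 mm; after 40 mm it is clear of the cap. Turns about the post if pulled askew
- clip_eye (a point): centre of the pull eye, at mid thickness (5 mm above the clip's underside), 50 mm from the clip's origin along -x. A round upright through hole 26 mm in diameter in a ring of 42 mm outer diameter
- post_foot (a point): point on the post axis at the level of the arm plate's top
- rest: fixed wooden pick rest 120 mm long (x), 60 wide, base 8 thick. Two saddles, each 12 mm thick, at x = -42 and +42, tops 30 mm above the bench, with cheeks 10 mm higher on both sides, 34 mm apart. Between the saddles there is room for fingers beside the handle. Origin: under its centre, bench height
- pick: loose hooked pick, 184 mm long, about 110 g. Origin: centre of its wooden handle, 110 long (x), 16 wide (y), 22 high (z) mm; balance point 10 mm ahead. An 8 mm steel rod runs from the handle to x = 125, then bends down into a hook that leans back to x = 117, z = -30. On the rest: handle in both saddles, axes as the rest's, hook down, origin 41 mm above the rest's origin
- pick_tip (a point): lowest point of the hook: x = 117, y = 0, z = -34 mm in the pick's frame; the hook is 8 mm thick. After pulling, ease the hook several mm back towards the middle of the eye before lifting it out, or its lean may lift the clip
- squeegee: loose squeegee lying flat, wooden bar 200 mm long with a black rubber blade, 28 mm high; bystander
- ink_tin: loose tin, 76 mm diameter, 75 mm high; bystander
- jar: loose jar, 64 mm diameter, 80 mm high; bystander
Things that resemble listed ones, but are neither listed nor needed, are in the scene too. Of the things that look like the pick, the middle-sized one is meant.

How it is judged:
On the way:
1. the clip has been drawn clear of the post with the hook in its eye (horizontal distance between clip and post_foot above 0.04 m and distance between pick_tip and clip_eye below 0.02 m), for 0.1 s.
At the end, for the whole second after the job is handed in: The clip lies still and flat (0.1 rad) on the arm plate, its origin over 40 mm from the post axis. The pick lies still in both saddles of its rest, facing as at first, hook down: origin within 30 mm lengthwise and 15 mm sideways of the rest's centre, 36 to 46 mm above the bench (horizontal distance between clip and post_foot above 0.04 m and z of clip in the frame of press between 0.019 and 0.027 m and angle between clip's own z axis and vertical below 0.1 rad and linear speed of each of clip, pick below 0.02 m/s and x of pick in the frame of rest between -0.03 and 0.03 m and y of pick in the frame of rest between -0.015 and 0.015 m and z of pick in the frame of rest between 0.036 and 0.046 m and x of pick_tip in the frame of rest above 0.05 m and angle between pick's own z axis and vertical below 0.25 rad); the robot touches nothing.
It fails at once if the gripper touches the clip (contact force between the arm and clip above 1 N).
It fails at once if the fingers touch the clip (contact force between the fingers and clip above 1 N).
It fails at once if a bystander is moved more than 30 mm (distance of any of squeegee, ink_tin, jar from where it was at the start of the episode above 0.03 m).
It also fails if it takes over 53 s, if anything falls off the work surface, if the arm or the gripper's body presses on something with over 40 N, if the wrist force passes 120 N, or if a joint passes its speed limit or range.

## Working session

There is one attempt and no reset: what is moved stays moved. The work goes in short steps, Python scripts to look and compute and a shell command to move; the robot and the scene stay as the last step left them, time stands still between calls to the robot, and variables do not carry over. Pictures are saved under pics/ and viewed, at most 12 in all, crops included, and the job is handed in when it is done.

```bash
mkdir -p pics
cat > h.py <<'E'
import numpy as np, cv2
from workcell import bot
def save(p,n): cv2.imwrite('pics/'+n, p['img'][:,:,::-1])
E
python3 - <<'E'
from h import *
s=bot.observe(); print(s['clock'],s['position'],s['tool_rot'],s['grip_width'],bot.tip_reach)
ims=[]
for c in ['side','top']:
    p=bot.grab_frame(c); save(p,c+'0.png'); ims.append(p['img'])
    for q in ['pick','pick_tip','rest','clip','clip_eye','post_foot','press','squeegee','ink_tin','jar']:
        for r in bot.spot_point(q,p)[:4]:
            x=np.array(r['xyz']); u=p['intrinsics']@(p['R']@x+p['t']); u=u/u[2]
            print(c,q,round(r['conf'],2),x.round(3),u[:2].round())
E
```

```text
0.0 [0.25579959 0.56997455 0.3033132 ] [-3.14044226e+00  1.02136672e-04  2.71980546e+00] 0.08527638383984325 0.0726
side pick 0.9 [ 0.447 -0.262  0.037] [362. 300.]
side pick 0.66 [ 0.248 -0.25   0.006] [273. 357.]
side pick 0.51 [ 0.589  0.139 -0.003] [304. 195.]
side pick_tip 0.93 [ 0.331 -0.392  0.011] [360. 387.]
side pick_tip 0.82 [ 0.285 -0.173  0.001] [268. 322.]
side pick_tip 0.71 [ 0.555 -0.301  0.004] [414. 298.]
side rest 0.72 [ 0.444 -0.268 -0.002] [362. 316.]
side clip 0.77 [0.593 0.14  0.021] [305. 187.]
side clip_eye 0.85 [0.585 0.087 0.025] [314. 196.]
side clip_eye 0.44 [ 0.556 -0.302  0.006] [415. 298.]
side post_foot 0.91 [0.589 0.139 0.023] [304. 187.]
side press 0.59 [ 0.589  0.14  -0.   ] [304. 194.]
side squeegee 0.68 [ 0.54  -0.428 -0.001] [457. 345.]
side jar 0.64 [ 0.723 -0.211  0.004] [438. 243.]
top pick 0.9 [ 0.444 -0.268  0.041] [360. 242.]
top pick 0.66 [ 0.25  -0.251  0.005] [350. 322.]
top pick 0.65 [ 0.214 -0.5    0.008] [452. 339.]
top pick_tip 0.85 [ 0.554 -0.301  0.01 ] [372. 199.]
top pick_tip 0.77 [ 0.335 -0.393  0.014] [409. 288.]
top pick_tip 0.6 [ 0.285 -0.174  0.005] [319. 307.]
top pick_tip 0.23 [ 0.592  0.14  -0.   ] [195. 179.]
top rest 0.81 [ 0.445 -0.268 -0.   ] [358. 243.]
top clip 0.76 [0.589 0.141 0.025] [193. 178.]
top clip 0.71 [ 0.446 -0.267  0.039] [360. 241.]
top clip_eye 0.69 [0.589 0.098 0.024] [210. 179.]
top clip_eye 0.36 [0.587 0.14  0.025] [193. 179.]
top post_foot 0.67 [0.587 0.144 0.023] [192. 179.]
top press 0.9 [ 0.594  0.139 -0.001] [196. 178.]
top squeegee 0.86 [ 0.544 -0.43  -0.   ] [423. 205.]
top ink_tin 0.62 [ 0.688 -0.335 -0.002] [386. 148.]
top ink_tin 0.57 [0.585 0.142 0.02 ] [193. 180.]
top ink_tin 0.38 [ 0.724 -0.214  0.003] [339. 132.]
top jar 0.79 [ 0.725 -0.211  0.003] [337. 131.]
```

View pics/side0.png

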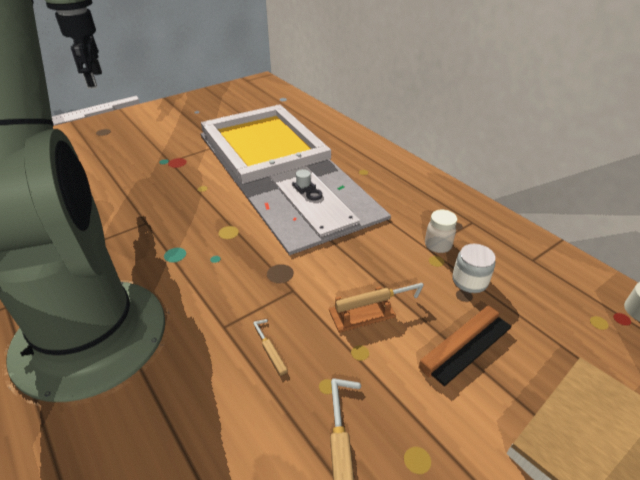

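View pics/top0.png

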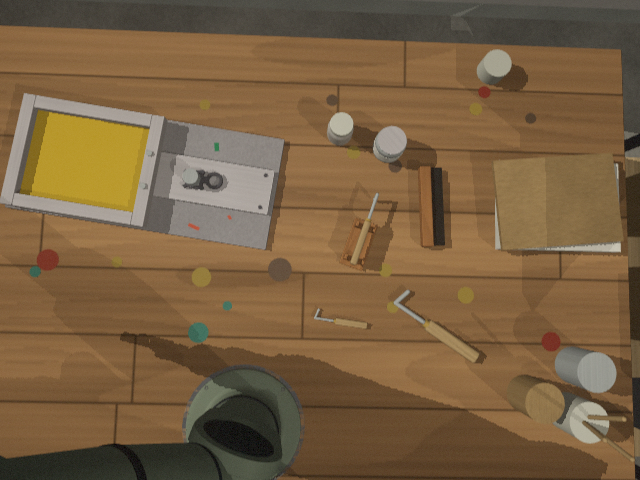

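The three picks in the top view are the one in the rest at (365,230), a larger one at (440,325) and a smaller one at (342,320). The middle-sized one is the pick lying in the rest, so it is the one meant. I'll confirm that with a crop and work out the first swing.

```bash
cat >> h.py <<'E'
import sys, json
def plan(x,y,z,yaw,n,g=1,start=None):
    """print rows of tool-frame increments from the present (or given) upright pose to the target"""
    s=bot.observe(); p=np.array(s['position']); w=s['tool_rot'][2]
    if start is not None: p=np.array(start[:3],float); w=start[3]
    T=np.array([x,y,z]); d=yaw-w; d=yaw-w if abs(yaw-w)<=3.3 else (d+np.pi)%(2*np.pi)-np.pi
    p0=p.copy(); w0=w; rows=[]
    for i in range(1,n+1):
        v=p0+(T-p0)*i/n-p; c,sn=np.cos(w),np.sin(w)
        t=[round(c*v[0]+sn*v[1],3)*1000, round(sn*v[0]-c*v[1],3)*1000, round(-v[2],3)*1000]
        r=round(-(w0+d*i/n-w),2)
        rows.append([round(a) for a in t]+[0,0,r,g])
        p=p+np.array([c*t[0]+sn*t[1], sn*t[0]-c*t[1], -t[2]])/1000; w-=r
    for i in range(0,n,5): print(json.dumps([rows[i:i+5]]).replace(' ',''))
    return (*p,w)
E
python3 - <<'E'
from h import *
p=cv2.imread('pics/top0.png')[120:370,290:500]; cv2.imwrite('pics/crop.png',cv2.resize(p,None,fx=2.4,fy=2.4,interpolation=cv2.INTER_CUBIC))
f=bot.grab_frame('wrist'); print(f['tool_from_camera'].round(3),f['intrinsics'].round(0))
e=plan(0.52,0.02,0.30,1.38,20)
E
```

```text
[[-0.001 -0.964 -0.265  0.068]
 [ 1.    -0.001 -0.001  0.001]
 [ 0.    -0.265  0.964 -0.071]
 [ 0.     0.     0.     1.   ]] [[363.   0. 318.]
 [  0. 363. 241.]
 [  0.   0.   1.]]
[[[-23,-20,0,0,0,0.07,1],[-25,-18,0,0,0,0.06,1],[-26,-16,1,0,0,0.07,1],[-26,-15,0,0,0,0.07,1],[-28,-13,0,0,0,0.06,1]]]
[[[-28,-11,0,0,0,0.07,1],[-30,-9,0,0,0,0.07,1],[-29,-7,1,0,0,0.07,1],[-30,-5,0,0,0,0.06,1],[-31,-3,0,0,0,0.07,1]]]
[[[-30,-1,0,0,0,0.07,1],[-31,2,0,0,0,0.06,1],[-30,3,1,0,0,0.07,1],[-30,5,0,0,0,0.07,1],[-30,7,0,0,0,0.06,1]]]
[[[-29,9,0,0,0,0.07,1],[-28,11,0,0,0,0.07,1],[-28,13,1,0,0,0.07,1],[-27,15,0,0,0,0.06,1],[-26,16,0,0,0,0.07,1]]]
```

View pics/crop.png

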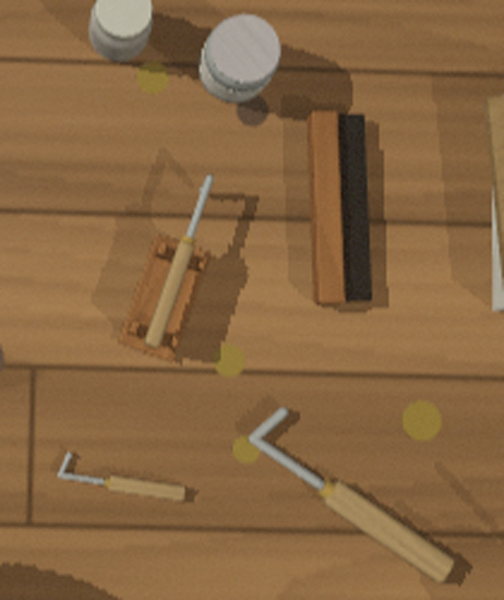

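The crop shows that the pick in the rest, at (172,290), is longer than the small one at (120,488) and shorter than the big one at (350,500). It is the middle-sized one. Next I swing over to the clip for a wrist look.

```bash
python3 -m jog '[[[-23,-20,0,0,0,0.07,1],[-25,-18,0,0,0,0.06,1],[-26,-16,1,0,0,0.07,1],[-26,-15,0,0,0,0.07,1],[-28,-13,0,0,0,0.06,1]]]'
python3 -m jog '[[[-28,-11,0,0,0,0.07,1],[-30,-9,0,0,0,0.07,1],[-29,-7,1,0,0,0.07,1],[-30,-5,0,0,0,0.06,1],[-31,-3,0,0,0,0.07,1]]]'
python3 -m jog '[[[-30,-1,0,0,0,0.07,1],[-31,2,0,0,0,0.06,1],[-30,3,1,0,0,0.07,1],[-30,5,0,0,0,0.07,1],[-30,7,0,0,0,0.06,1]]]'
python3 -m jog '[[[-29,9,0,0,0,0.07,1],[-28,11,0,0,0,0.07,1],[-28,13,1,0,0,0.07,1],[-27,15,0,0,0,0.06,1],[-26,16,0,0,0,0.07,1]]]'
cat >> h.py <<'E'
from scipy.spatial.transform import Rotation as Ro
def wrist():
    s=bot.observe(); f=bot.grab_frame('wrist')
    M=np.eye(4); M[:3,:3]=Ro.from_euler('xyz',s['tool_rot']).as_matrix(); M[:3,3]=s['position']
    return f, M@np.array(f['tool_from_camera'])
def ray(f,M,uv):
    K=f['intrinsics']; d=M[:3,:3]@np.array([(uv[0]-K[0,2])/K[0,0],(uv[1]-K[1,2])/K[1,1],1]); return M[:3,3],d
def atz(f,M,uv,z):
    o,d=ray(f,M,uv); return o+d*(z-o[2])/d[2]
def pix(f,M,X):
    c=np.linalg.inv(M)@np.append(X,1); u=f['intrinsics']@c[:3]; return (u/u[2])[:2].round(1)
E
python3 - <<'E'
from h import *
s=bot.observe(); print(s['clock'],s['position'],s['tool_rot'],s['qpos'])
f,M=wrist(); save(f,'w1.png')
for q in ['clip','clip_eye','post_foot','press']:
    for r in bot.spot_point(q,f)[:2]: print(q,round(r['conf'],2),np.round(r['xyz'],4),pix(f,M,r['xyz']))
E
```

```text
clock: 1.65
position: [0.322, 0.4313, 0.303]
tool_rot: [3.141, -0.0, 2.387]
force: [-0.0, 0.9, 0.4]
grip_width: 0.0856
finger_force: 0.0
clock: 2.15
position: [0.3882, 0.2936, 0.302]
tool_rot: [3.141, -0.0, 2.047]
force: [1.5, 0.5, -1.0]
grip_width: 0.0855
finger_force: 0.0
clock: 2.65
position: [0.4546, 0.1564, 0.3011]
tool_rot: [3.141, -0.0, 1.717]
force: [0.7, 1.1, -0.1]
grip_width: 0.0857
finger_force: 0.0
clock: 3.15
position: [0.5203, 0.0184, 0.3]
tool_rot: [3.141, -0.0, 1.377]
force: [0.5, 0.3, 0.3]
grip_width: 0.0853
finger_force: 0.0
3.15 [0.52033516 0.01841077 0.30003548] [ 3.14130783e+00 -2.04207224e-04  1.37736956e+00] [-0.47389056  0.38816499  0.42740903  1.89434042 -0.20169909  0.90066204
 -0.14205576]
clip_eye 0.67 [0.5848 0.0894 0.025 ] [373.5 125.6]
post_foot 0.59 [0.5923 0.1377 0.017 ] [372.2  68.6]
post_foot 0.35 [ 0.6875 -0.3371  0.0065] [505.2 460.8]
press 0.83 [ 0.5897  0.1447 -0.0014] [365.5  65. ]
```

View pics/w1.png

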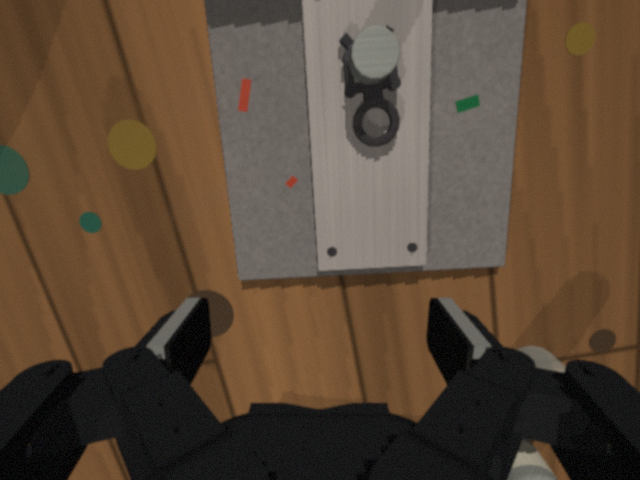

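The wrist view shows the post cap centred at (374,52), the clip's ring centred at (376,121) and the plate running roughly down the image. The next step is to compute eye and axis, then go to the rest.

Run:
```python
from h import *
s=bot.observe()
f,M=wrist()
g=cv2.cvtColor(f['img'],cv2.COLOR_RGB2GRAY)
cap=atz(f,M,(374.5,52),.064); eye=atz(f,M,(376,121),.029)
print('cap',cap,'eye',eye,'d',np.linalg.norm((cap-eye)[:2]),'yaw',np.arctan2(*(cap-eye)[[1,0]]))
for a,b in [((301,0),(319,271)),((433,0),(427,264))]:
    A=atz(f,M,a,.022);B=atz(f,M,b,.022); print('edge',A,B,np.arctan2(*(A-B)[[1,0]]))
plan(0.449,-0.269,0.20,-0.30,15)
```

```text
cap [0.58681087 0.14386841 0.064     ] eye [0.58591858 0.09464725 0.029     ] d 0.04922924918864876 yaw 1.5526703022955004
edge [0.53947011 0.20265119 0.022     ] [ 0.50833448 -0.03798059  0.022     ] 1.4421200904997242
edge [0.64851847 0.18145994 0.022     ] [ 0.61720948 -0.05138225  0.022     ] 1.4371336223343127
[[[-20,-1,7,0,0,0.11,1],[-20,1,6,0,0,0.11,1],[-19,4,7,0,0,0.12,1],[-19,5,7,0,0,0.11,1],[-19,8,6,0,0,0.11,1]]]
[[[-17,10,7,0,0,0.11,1],[-16,11,7,0,0,0.11,1],[-15,13,6,0,0,0.12,1],[-13,15,7,0,0,0.11,1],[-11,17,7,0,0,0.11,1]]]
[[[-10,17,6,0,0,0.11,1],[-7,18,7,0,0,0.12,1],[-6,20,7,0,0,0.11,1],[-3,19,6,0,0,0.11,1],[-1,20,7,0,0,0.11,1]]]
```

```bash
python3 -m jog '[[[-20,-1,7,0,0,0.11,1],[-20,1,6,0,0,0.11,1],[-19,4,7,0,0,0.12,1],[-19,5,7,0,0,0.11,1],[-19,8,6,0,0,0.11,1]]]' >/dev/null
python3 -m jog '[[[-17,10,7,0,0,0.11,1],[-16,11,7,0,0,0.11,1],[-15,13,6,0,0,0.12,1],[-13,15,7,0,0,0.11,1],[-11,17,7,0,0,0.11,1]]]' >/dev/null
python3 -m jog '[[[-10,17,6,0,0,0.11,1],[-7,18,7,0,0,0.12,1],[-6,20,7,0,0,0.11,1],[-3,19,6,0,0,0.11,1],[-1,20,7,0,0,0.11,1]]]'
python3 - <<'E'
from h import *
f,M=wrist(); save(f,'w2.png'); print(bot.observe()['qpos'])
for q in ['pick','pick_tip','rest']:
    for r in bot.spot_point(q,f)[:2]: print(q,round(r['conf'],2),np.round(r['xyz'],4),pix(f,M,r['xyz']))
E
```

```text
clock: 4.95
position: [0.449, -0.2693, 0.1997]
tool_rot: [-3.141, -0.0, -0.302]
force: [-0.1, 0.5, 0.6]
grip_width: 0.0854
finger_force: 0.0
[-0.09930544  0.6505668   0.76360196  1.98504568 -0.64733358  0.76535662
 -0.83234698]
pick 0.9 [ 0.444  -0.2663  0.0373] [318.6 252.6]
pick 0.5 [ 0.5571 -0.3054  0.0033] [323.8  68.4]
pick_tip 0.93 [ 0.5539 -0.3048  0.0048] [324.4  73.2]
pick_tip 0.65 [ 0.3356 -0.3914  0.0088] [509.2 321.2]
rest 0.67 [ 0.4474 -0.265   0.0011] [315.7 235.1]
rest 0.45 [ 0.4461 -0.2669  0.0345] [318.6 248.3]
```

View pics/w2.png

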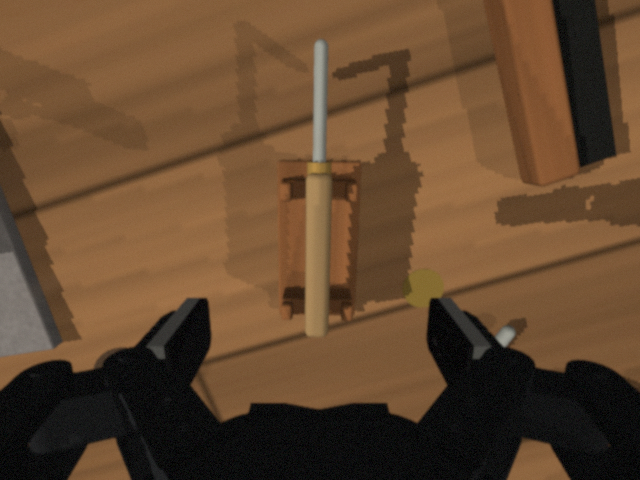

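The wrist view shows the pick straight up the image: handle back end at (317,336), ferrule at (319,168), rod end at (320,42). The rest is around it, from (278,160) to (360,315).

Run:
```python
from h import *
f,M=wrist()
A=atz(f,M,(317,334),.050);B=atz(f,M,(319,166),.052);C=atz(f,M,(320.5,42),.045)
print(A,B,C,'len',np.linalg.norm(B-A),'yaws',np.arctan2(*(B-A)[[1,0]]),np.arctan2(*(C-A)[[1,0]]),'mid',(A+B)/2)
# height by two views: near and far handle centre via least squares over rays
rays=[]
for c in ['side','top']:
    p=bot.grab_frame(c); m=max(bot.trace('pick',p),key=lambda r:r['conf'] if abs(np.argwhere(r['region']).mean(0)[1]-363)<40 else -1)
    ys,xs=np.nonzero(m['region']); print(c,m['conf'],xs.mean(),ys.mean(),len(xs))
    r=bot.spot_point('pick',p)[0]; X=np.array(r['xyz']); R=np.array(p['R']); o=-R.T@p['t']; rays.append((o,X-o))
r=bot.spot_point('pick',f) ; X=np.array(r[0]['xyz']); rays.append((M[:3,3],X-M[:3,3]))
S=np.zeros((3,3));b=np.zeros(3)
for o,d in rays:
    d=d/np.linalg.norm(d); P=np.eye(3)-np.outer(d,d); S+=P; b+=P@o
print('tri pick',np.linalg.solve(S,b))
```

```text
[ 0.39262302 -0.24902376  0.05      ] [ 0.49930636 -0.28329899  0.052     ] [ 0.56371775 -0.30402672  0.045     ] len 0.11207197855235919 yaws -0.3108636801705511 -0.31104183311348865 mid [ 0.44596469 -0.26616138  0.051     ]
side 0.73 373.2587131367292 297.61528150134046 746
top 0.85 349.4313725490196 322.1666666666667 204
tri pick [ 0.35747299 -0.35638682  0.19675485]
```

```bash
python3 -m jog '[[[4,-2,24,0,0,0.01,1],[0,0,24,0,0,0,1],[0,0,24,0,0,0,1],[0,0,20,0,0,0,1],[0,0,11,0,0,0,1]]]'
python3 -m jog '[[[0,0,0,0,0,0,0.5],[0,0,0,0,0,0,0.1],[0,0,0,0,0,0,0],[0,0,0,0,0,0,0],[0,0,0,0,0,0,0]]]' 80
python3 -m jog '[[[0,0,0,0,0,0,0],[0,0,0,0,0,0,0]]]'
```

```text
clock: 6.05
position: [0.4528, -0.2687, 0.0956]
tool_rot: [-3.141, 0.001, -0.31]
force: [0.6, 0.2, -0.2]
grip_width: 0.0856
finger_force: 0.0
clock: 6.55
position: [0.4534, -0.269, 0.0976]
tool_rot: [-3.142, -0.001, -0.31]
force: [-4.2, 4.9, 22.1]
grip_width: 0.0146
finger_force: 77.7
clock: 6.75
position: [0.4534, -0.269, 0.0976]
tool_rot: [-3.141, -0.001, -0.31]
force: [-0.8, 2.5, 11.8]
grip_width: 0.015
finger_force: 78.0
```

```bash
python3 -m jog '[[[0,0,-10,0,0,0,0],[0,0,-20,0,0,0,0],[0,0,-25,0,0,0,0],[0,0,-25,0,0,0,0],[0,0,-20,0,0,0,0]]]'
python3 -m jog '[[[0,0,0,0,0,0,0]]]'
python3 - <<'E'
from h import *
f,M=wrist(); save(f,'w3.png')
p=bot.grab_frame('side'); cv2.imwrite('pics/s3.png',cv2.resize(p['img'][150:390,240:540,::-1],None,fx=2.5,fy=2.5))
Ti=lambda X:(np.linalg.inv(M@np.linalg.inv(f['tool_from_camera']))@np.append(X,1))[:3].round(4)
for n,g in (('w',f),('s',p)):
  for q in ['pick','pick_tip']:
    for r in bot.spot_point(q,g)[:2]: print(n,q,round(r['conf'],2),np.round(r['xyz'],4),pix(f,M,r['xyz']),Ti(r['xyz']))
E
```

```text
clock: 7.25
position: [0.453, -0.2691, 0.1988]
tool_rot: [3.142, -0.001, -0.311]
force: [-0.1, 0.6, -0.3]
grip_width: 0.0146
finger_force: 78.1
clock: 7.35
position: [0.4538, -0.2694, 0.1995]
tool_rot: [3.141, -0.003, -0.31]
force: [0.1, -0.4, -2.5]
grip_width: 0.0143
finger_force: 78.2
w pick_tip 0.83 [ 0.3362 -0.3923  0.0071] [510.9 324. ] [-0.0751  0.1529  0.1921]
s pick 0.76 [ 0.2471 -0.2522  0.0046] [372.1 450.9] [-0.2027  0.0467  0.1942]
s pick 0.56 [ 0.446 -0.264  0.14 ] [315.2 337.2] [-0.0093 -0.0028  0.0594]
s pick_tip 0.94 [ 0.5526 -0.3011  0.1048] [321.6  49. ] [0.1035 0.     0.095 ]
s pick_tip 0.81 [ 0.2844 -0.1735  0.0013] [276.3 437.7] [-0.1912 -0.0396  0.1975]
```

View pics/w3.png

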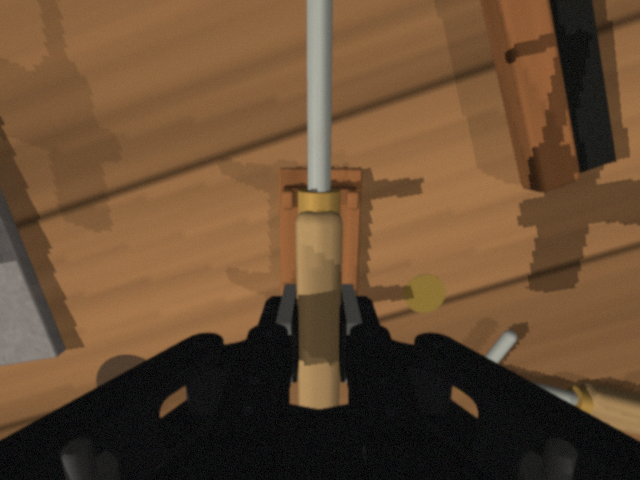

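View pics/s3.png

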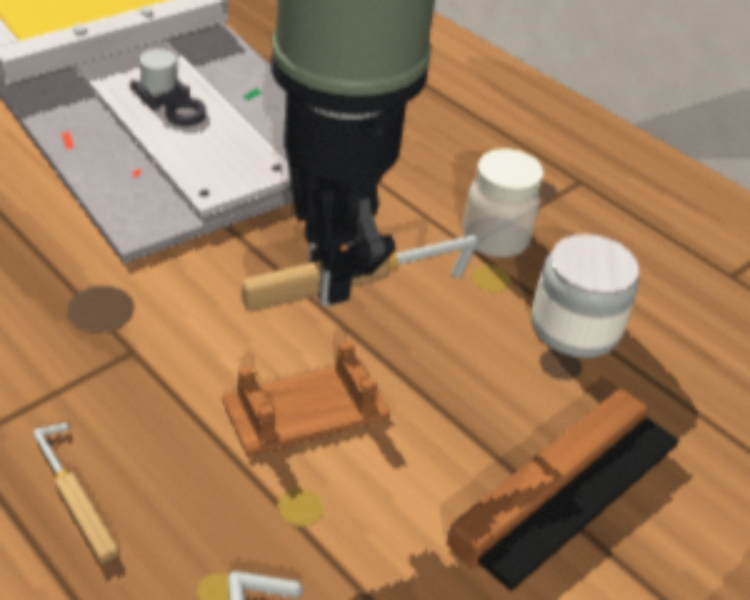

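The pick is held straight in the fingers. In the wrist view the ferrule is at (319,200) and the handle back at (319,407), and the hook hangs down in the side view. Next: check its tilt and plan the carry.

Run:
```python
from h import *
f,M=wrist(); T=M@np.linalg.inv(f['tool_from_camera']); w=lambda x,y,z:(T@np.array([x,y,z,1]))[:3]
for x,z in [(.047,.0456),(-.063,.0456),(.047,.0676),(-.063,.0676)]: print(x,z,pix(f,M,w(x,0,z)))
# width of rod (8 mm) and direct side check of tip
p=bot.grab_frame('side'); K=p['intrinsics']
for n,X in (('tip',w(.109,0,.0906)),('bend',w(.117,0,.0566)),('back',w(-.063,0,.0566))):
    u=K@(p['R']@X+p['t']); u=u[:2]/u[2]; print(n,u.round(1),((u-[240,150])*2.5).round())
# targets: clip yaw, eye
yaw=1.553; eye=np.array([.5859,.0946]); d=np.array([np.cos(yaw),np.sin(yaw)])
t=eye-.109*d; print('TCP over eye',t)
print('hover z .165'); 
e=plan(.50,-.15,.22,.6,10,0); e=plan(t[0],t[1],.17,yaw,10,0,e); print(e)
```

```text
0.047 0.0456 [322.7 204.4]
-0.063 0.0456 [322.2 473.6]
0.047 0.0676 [322.1 194.7]
-0.063 0.0676 [321.8 431.6]
tip [422.5 262.1] [456. 280.]
bend [429.  247.7] [473. 244.]
back [337.8 269.9] [244. 300.]
TCP over eye [ 0.5839603  -0.01438274]
hover z .165
[[[1,-13,-2,0,0,-0.09,0],[2,-12,-3,0,0,-0.09,0],[3,-13,-2,0,0,-0.09,0],[4,-12,-2,0,0,-0.09,0],[6,-12,-3,0,0,-0.1,0]]]
[[[6,-11,-2,0,0,-0.09,0],[7,-10,-3,0,0,-0.09,0],[9,-10,-2,0,0,-0.09,0],[9,-9,-2,0,0,-0.09,0],[10,-8,-3,0,0,-0.09,0]]]
[[[15,-6,5,0,0,-0.1,0],[15,-5,5,0,0,-0.09,0],[15,-4,5,0,0,-0.1,0],[16,-2,5,0,0,-0.09,0],[16,-1,5,0,0,-0.1,0]]]
[[[16,1,5,0,0,-0.09,0],[16,3,5,0,0,-0.1,0],[15,4,5,0,0,-0.09,0],[15,5,5,0,0,-0.1,0],[14,7,5,0,0,-0.09,0]]]
(np.float64(0.5841335113767837), np.float64(-0.0148346569516242), np.float64(0.1704069040082643), np.float64(1.5494762458383302))
```

```bash
python3 -m jog '[[[1,-13,-2,0,0,-0.09,0],[2,-12,-3,0,0,-0.09,0],[3,-13,-2,0,0,-0.09,0],[4,-12,-2,0,0,-0.09,0],[6,-12,-3,0,0,-0.1,0]]]' >/dev/null
python3 -m jog '[[[6,-11,-2,0,0,-0.09,0],[7,-10,-3,0,0,-0.09,0],[9,-10,-2,0,0,-0.09,0],[9,-9,-2,0,0,-0.09,0],[10,-8,-3,0,0,-0.09,0]]]' >/dev/null
python3 -m jog '[[[15,-6,5,0,0,-0.1,0],[15,-5,5,0,0,-0.09,0],[15,-4,5,0,0,-0.1,0],[16,-2,5,0,0,-0.09,0],[16,-1,5,0,0,-0.1,0]]]' >/dev/null
python3 -m jog '[[[16,1,5,0,0,-0.09,0],[16,3,5,0,0,-0.1,0],[15,4,5,0,0,-0.09,0],[15,5,5,0,0,-0.1,0],[14,7,5,0,0,-0.09,0]]]'
python3 -m jog '[[[0,0,0,0,0,0,0]]]'
python3 - <<'E'
from h import *
f,M=wrist(); save(f,'w4.png'); print(bot.observe()['qpos'])
T=M@np.linalg.inv(f['tool_from_camera']); tip=(T@[.109,0,.0906,1])[:3]; print('tip exp',tip)
out=[]
for c in ['side','top']:
    p=bot.grab_frame(c); K=p['intrinsics']
    px=lambda X:(lambda u:(u[:2]/u[2]).round(1))(K@(p['R']@np.array(X)+p['t']))
    print(c,'tip',px(tip),'eye',px([.5859,.0946,.027]),'cap',px([.587,.144,.064]))
    for q in ['pick_tip','clip_eye']:
        for r in bot.spot_point(q,p)[:3]: print(c,q,round(r['conf'],2),np.round(r['xyz'],4),px(r['xyz']))
    a=px([.586,.06,.05]).astype(int); i=p['img'][max(0,a[1]-50):a[1]+50,a[0]-65:a[0]+65,::-1]; print(a); out.append(cv2.resize(i,(650,500),interpolation=cv2.INTER_CUBIC)[:,:])
cv2.imwrite('pics/st4.png',cv2.resize(np.hstack(out),(800,308)))
E
```

```text
clock: 9.75
position: [0.5844, -0.0143, 0.1703]
tool_rot: [-3.141, -0.0, 1.554]
force: [-0.4, -0.1, -1.4]
grip_width: 0.0149
finger_force: 78.2
clock: 9.85
position: [0.5847, -0.013, 0.1698]
tool_rot: [-3.141, -0.001, 1.554]
force: [-0.7, -0.7, -2.1]
grip_width: 0.0149
finger_force: 78.2
[-0.25894994  0.64989217  0.26274203  1.82609128 -0.24732137  0.69854898
  0.12237978]
tip exp [0.586417   0.09605975 0.07933924]
side tip [312.2 176.4] eye [312.7 194.2] cap [301.6 173.2]
side pick_tip 0.81 [ 0.284  -0.1753 -0.0013] [268.3 324. ]
side pick_tip 0.81 [ 0.3339 -0.3905  0.0093] [360.2 386.3]
side pick_tip 0.7 [0.59   0.1402 0.0238] [303.8 186.6]
side clip_eye 0.51 [0.5867 0.0858 0.0248] [315.  196.4]
[320 193]
top tip [206.8 175. ] eye [211.5 179.9] cap [187.6 175.6]
top pick_tip 0.95 [ 0.3361 -0.3927  0.0105] [408.4 287.9]
top pick_tip 0.64 [ 0.2858 -0.1756  0.0098] [319.3 306.5]
top clip_eye 0.66 [ 0.7189 -0.2134  0.0029] [338.3 133.6]
top clip_eye 0.29 [ 0.5419 -0.431  -0.0042] [422.9 206. ]
[224 178]
```

View pics/st4.png

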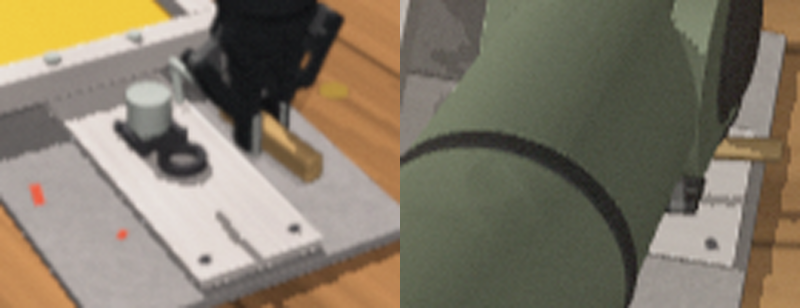

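The side crop shows the hook at about (180,65–92), directly above the eye at (183,158). The wrist view should tell more.

View pics/w4.png

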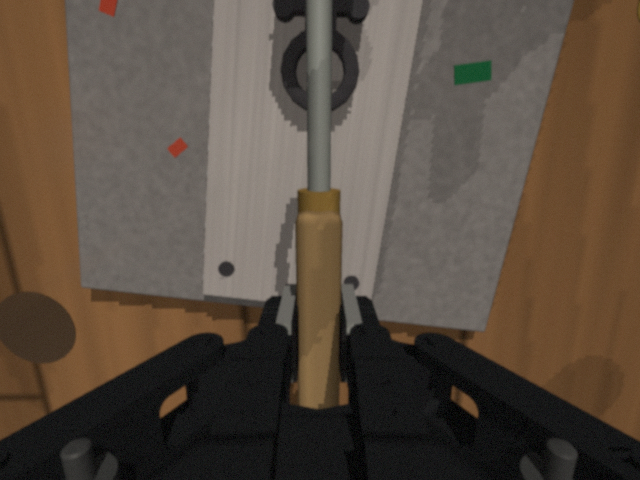

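The wrist view shows the rod centred at column 319 over the ring at (320,70), so the sideways alignment is good.

```bash
python3 - <<'E'
from h import *
f,M=wrist(); e=atz(f,M,(320,70),.029); T=M@np.linalg.inv(f['tool_from_camera']); tip=(T@[.109,0,.0906,1])[:3]
print('eye',e,'tip',tip,'eye in tool',np.linalg.inv(T)@np.append(e,1))
E
python3 -m jog '[[[0,0,15,0,0,0,0],[0,0,15,0,0,0,0],[0,0,10,0,0,0,0],[0,0,3,0,0,0,0],[0,0,0,0,0,0,0]]]'
python3 - <<'E'
from h import *
p=bot.grab_frame('side'); K=p['intrinsics']
px=lambda X:(lambda u:(u[:2]/u[2]).round(1))(K@(p['R']@np.array(X)+p['t']))
i=p['img'][150:240,265:385,::-1]; cv2.imwrite('pics/s5.png',cv2.resize(i,(780,585),interpolation=cv2.INTER_CUBIC))
for X in ([.5862,.096,.036],[.5865,.104,.07],[.586,.0955,.027]): print(((px(X)-[265,150])*6.5).round())
E
```

```text
eye [0.58729768 0.09016465 0.029     ] tip [0.58662881 0.09364352 0.08046731] eye in tool [1.05548055e-01 7.39840120e-04 1.42068157e-01 1.00000000e+00]
clock: 10.75
position: [0.584, -0.0149, 0.1271]
tool_rot: [-3.14, 0.0, 1.55]
force: [-0.6, 0.1, -1.2]
grip_width: 0.015
finger_force: 78.2
[308. 266.]
[296. 183.]
[309. 286.]
```

View pics/s5.png

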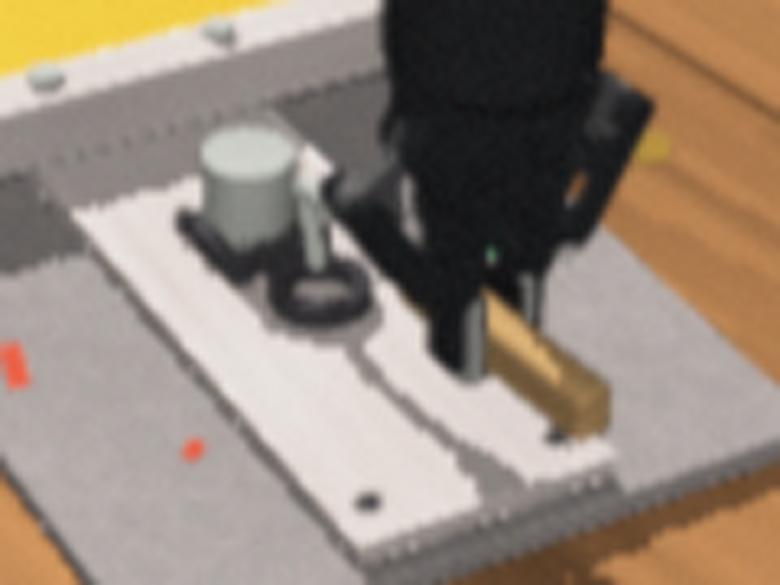

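The hook tip at (317,268) is just above the far half of the hole, whose centre is at (321,293). I'll shift 2 mm back and descend into the eye.

```bash
python3 -m jog '[[[-2,0,3,0,0,0,0],[0,0,4,0,0,0,0],[0,0,3,0,0,0,0],[0,0,0,0,0,0,0]]]'
python3 -m jog '[[[0,0,2,0,0,0,0],[0,0,0,0,0,0,0],[0,0,0,0,0,0,0]]]'
```

```text
clock: 11.2
position: [0.5841, -0.0167, 0.1175]
tool_rot: [-3.141, 0.0, 1.55]
force: [0.0, 0.0, -0.8]
grip_width: 0.015
finger_force: 78.2
clock: 11.5
position: [0.5843, -0.0168, 0.1159]
tool_rot: [3.142, 0.0, 1.55]
force: [0.3, 0.0, -1.0]
grip_width: 0.0146
finger_force: 78.2
```

```bash
python3 -m jog '[[[0,0,1,0,0,0,0],[-3,0,0,0,0,0,0],[-3,0,0,0,0,0,0],[-3,0,0,0,0,0,0],[-3,0,0,0,0,0,0]]]'
python3 -m jog '[[[-2,0,0,0,0,0,0],[-2,0,0,0,0,0,0],[-2,0,0,0,0,0,0]]]'
```

```text
clock: 12.0
position: [0.584, -0.0282, 0.1149]
tool_rot: [-3.141, -0.001, 1.55]
force: [0.4, 8.5, -2.3]
grip_width: 0.0146
finger_force: 78.1
clock: 12.3
position: [0.584, -0.0335, 0.1148]
tool_rot: [-3.141, -0.002, 1.551]
force: [0.3, 8.8, -1.7]
grip_width: 0.0144
finger_force: 78.1
```

Pull force is 8.5 N, so the hook has engaged. I keep pulling.

```bash
python3 -m jog '[[[-3,0,0,0,0,0,0],[-3,0,0,0,0,0,0],[-3,0,0,0,0,0,0],[-3,0,0,0,0,0,0],[-3,0,0,0,0,0,0]]]'
python3 -m jog '[[[-4,0,0,0,0,0,0],[-4,0,0,0,0,0,0],[-4,0,0,0,0,0,0],[-4,0,0,0,0,0,0],[-4,0,0,0,0,0,0]]]'
python3 -m jog '[[[-4,0,0,0,0,0,0],[-2,0,0,0,0,0,0],[0,0,0,0,0,0,0],[0,0,0,0,0,0,0]]]'
python3 - <<'E'
from h import *
f,M=wrist(); save(f,'w6.png')
for r in bot.spot_point('clip',f)[:2]+bot.spot_point('clip_eye',f)[:2]: print(r['conf'],np.round(r['xyz'],4),pix(f,M,r['xyz']))
p=bot.grab_frame('side'); i=p['img'][150:240,265:385,::-1]; save(p,'s6f.png')
o=np.vstack([cv2.resize(i,(600,450)),]); w=cv2.resize(f['img'][0:240,160:480,::-1],(600,450)); cv2.imwrite('pics/b6.png',cv2.resize(np.hstack([o,w]),(800,300)))
for r in bot.spot_point('clip',p)[:2]+bot.spot_point('clip_eye',p)[:2]: print('side',r['conf'],np.round(r['xyz'],4))
E
```

```text
clock: 12.8
position: [0.5836, -0.0503, 0.1149]
tool_rot: [3.142, 0.0, 1.55]
force: [0.1, -0.2, -1.3]
grip_width: 0.0149
finger_force: 78.1
clock: 13.3
position: [0.5831, -0.0702, 0.1149]
tool_rot: [-3.142, 0.0, 1.55]
force: [-0.3, 0.4, -2.0]
grip_width: 0.0144
finger_force: 78.1
clock: 13.7
position: [0.583, -0.0758, 0.1149]
tool_rot: [-3.142, 0.0, 1.55]
force: [0.1, -0.4, -2.0]
grip_width: 0.0145
finger_force: 78.1
side 0.77 [0.59   0.0892 0.0252]
side 0.77 [0.5826 0.035  0.0248]
```

View pics/b6.png

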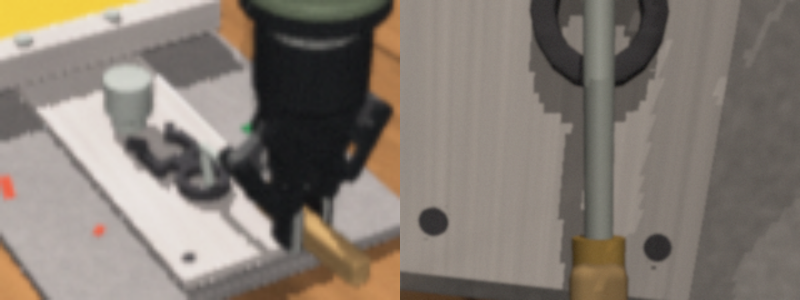

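Both views show the clip off the post with the hook in its ring; clip origin is about 53 mm from the axis and the pull force has gone. I ease back 8 mm and lift.

```bash
python3 -m jog '[[[3,0,0,0,0,0,0],[3,0,0,0,0,0,0],[2,0,0,0,0,0,0],[0,0,-3,0,0,0,0],[0,0,-5,0,0,0,0]]]'
python3 -m jog '[[[0,0,-10,0,0,0,0],[0,0,-20,0,0,0,0],[0,0,-25,0,0,0,0],[0,0,-25,0,0,0,0]]]'
python3 - <<'E'
from h import *
p=bot.grab_frame('side'); save(p,'s7.png')
for r in bot.spot_point('clip',p)[:2]+bot.spot_point('clip_eye',p)[:2]: print('side',r['conf'],np.round(r['xyz'],4))
# back to the pose of the grasp: TCP (.4534,-.269), yaw -.31
e=plan(.50,-.15,.20,.6,10,0); e=plan(.4534,-.269,.16,-.31,10,0,e); print(e)
E
```

```text
clock: 14.5
position: [0.5831, -0.0677, 0.123]
tool_rot: [-3.141, 0.0, 1.55]
force: [-0.7, -0.2, -0.8]
grip_width: 0.0147
finger_force: 78.1
clock: 14.9
position: [0.5831, -0.068, 0.2046]
tool_rot: [3.141, 0.0, 1.549]
force: [-0.5, -0.1, -1.6]
grip_width: 0.015
finger_force: 78.1
side 0.85 [0.5906 0.0895 0.0238]
side 0.76 [0.5871 0.0365 0.0251]
[[[-8,-8,0,0,0,0.09,0],[-9,-8,1,0,0,0.1,0],[-10,-6,0,0,0,0.09,0],[-11,-6,1,0,0,0.1,0],[-10,-4,0,0,0,0.09,0]]]
[[[-12,-4,1,0,0,0.1,0],[-11,-2,0,0,0,0.09,0],[-12,-1,1,0,0,0.1,0],[-11,-1,0,0,0,0.09,0],[-12,1,1,0,0,0.1,0]]]
[[[-11,7,4,0,0,0.09,0],[-9,8,4,0,0,0.09,0],[-9,9,4,0,0,0.09,0],[-9,10,4,0,0,0.09,0],[-7,11,4,0,0,0.09,0]]]
[[[-6,11,4,0,0,0.1,0],[-6,11,4,0,0,0.09,0],[-4,13,4,0,0,0.09,0],[-3,12,4,0,0,0.09,0],[-2,13,4,0,0,0.09,0]]]
(np.float64(0.4531614943407019), np.float64(-0.26931251993279826), np.float64(0.15995668916862538), np.float64(-0.3104288732621979))
```

```bash
python3 -m jog '[[[-8,-8,0,0,0,0.09,0],[-9,-8,1,0,0,0.1,0],[-10,-6,0,0,0,0.09,0],[-11,-6,1,0,0,0.1,0],[-10,-4,0,0,0,0.09,0]]]' >/dev/null
python3 -m jog '[[[-12,-4,1,0,0,0.1,0],[-11,-2,0,0,0,0.09,0],[-12,-1,1,0,0,0.1,0],[-11,-1,0,0,0,0.09,0],[-12,1,1,0,0,0.1,0]]]' >/dev/null
python3 -m jog '[[[-11,7,4,0,0,0.09,0],[-9,8,4,0,0,0.09,0],[-9,9,4,0,0,0.09,0],[-9,10,4,0,0,0.09,0],[-7,11,4,0,0,0.09,0]]]' >/dev/null
python3 -m jog '[[[-6,11,4,0,0,0.1,0],[-6,11,4,0,0,0.09,0],[-4,13,4,0,0,0.09,0],[-3,12,4,0,0,0.09,0],[-2,13,4,0,0,0.09,0]]]' >/dev/null
python3 -m jog '[[[0,0,0,0,0,0,0]]]'
python3 - <<'E'
from h import *
plan(.4534,-.269,.106,-.31,4,0)
E
```

```text
clock: 17.15
position: [0.4514, -0.2704, 0.1573]
tool_rot: [3.141, 0.001, -0.315]
force: [0.6, 0.6, -0.3]
grip_width: 0.0147
finger_force: 78.2
[[[0,0,13,0,0,-0.0,0],[1,-1,13,0,0,-0.0,0],[0,0,12,0,0,-0.0,0],[0,-1,13,0,0,-0.0,0]]]
```

```bash
python3 -m jog '[[[1,-1,13,0,0,0,0],[1,-1,13,0,0,0,0],[0,0,12,0,0,0,0],[0,0,11,0,0,0,0],[0,0,0,0,0,0,0]]]'
python3 -m jog '[[[0,0,5,0,0,0,0],[0,0,3,0,0,0,0],[0,0,0,0,0,0,0]]]'
```

```text
clock: 17.65
position: [0.4545, -0.2675, 0.1073]
tool_rot: [-3.141, 0.002, -0.31]
force: [0.2, -0.1, 0.5]
grip_width: 0.0147
finger_force: 78.2
clock: 17.95
position: [0.4551, -0.2678, 0.1008]
tool_rot: [-3.142, 0.0, -0.31]
force: [0.3, 0.2, -1.2]
grip_width: 0.0143
finger_force: 78.2
```

```bash
python3 -m jog '[[[0,0,2,0,0,0,0],[0,0,1,0,0,0,0],[0,0,0,0,0,0,0]]]'
python3 -m jog '[[[0,0,1,0,0,0,0],[0,0,0,0,0,0,0]]]'
```

```text
clock: 18.25
position: [0.4551, -0.2678, 0.0979]
tool_rot: [-3.142, 0.0, -0.31]
force: [0.3, 0.5, -0.4]
grip_width: 0.0149
finger_force: 78.2
clock: 18.45
position: [0.4551, -0.2679, 0.0976]
tool_rot: [-3.141, -0.001, -0.31]
force: [-4.0, 3.9, 17.1]
grip_width: 0.0144
finger_force: 81.1
```

It is seated, with an upward contact force at the same height as at pick-up. Now I release and retreat.

```bash
python3 -m jog '[[[0,0,0,0,0,0,0.2],[0,0,0,0,0,0,0.5],[0,0,0,0,0,0,1],[0,0,0,0,0,0,1],[0,0,0,0,0,0,1]]]'
python3 -m jog '[[[0,0,-10,0,0,0,1],[0,0,-25,0,0,0,1],[0,0,-30,0,0,0,1],[0,0,-30,0,0,0,1],[0,0,-30,0,0,0,1]]]'
python3 -m jog '[[[0,0,0,0,0,0,1],[0,0,0,0,0,0,1]]]'
python3 - <<'E'
from h import *
f,M=wrist(); p=bot.grab_frame('side')
for n,g in (('w',f),('s',p)):
  for q in ['pick','pick_tip','rest','clip','squeegee','ink_tin','jar']:
    for r in bot.spot_point(q,g)[:1]: print(n,q,round(r['conf'],2),np.round(r['xyz'],4))
cv2.imwrite('pics/end.png',np.hstack([cv2.resize(f['img'][:,:,::-1],(400,300)),cv2.resize(p['img'][140:380,240:560,::-1],(400,300))]))
E
```

```text
clock: 18.95
position: [0.4551, -0.2679, 0.0969]
tool_rot: [3.142, 0.0, -0.31]
force: [0.5, -0.6, -0.6]
grip_width: 0.0741
finger_force: 0.0
clock: 19.45
position: [0.4548, -0.2679, 0.2237]
tool_rot: [3.141, 0.0, -0.311]
force: [0.9, 0.1, 0.9]
grip_width: 0.0855
finger_force: 0.0
clock: 19.65
position: [0.4553, -0.2677, 0.2227]
tool_rot: [-3.141, -0.001, -0.31]
force: [-0.1, -0.3, -0.3]
grip_width: 0.0856
finger_force: 0.0
w pick 0.77 [ 0.4512 -0.266   0.04  ]
w pick_tip 0.66 [ 0.335  -0.3927  0.0081]
w rest 0.73 [ 0.4472 -0.2673  0.0021]
w clip 0.5 [ 0.443  -0.2648  0.0024]
w squeegee 0.61 [ 0.5378 -0.4284 -0.0022]
s pick 0.78 [ 0.2474 -0.25    0.004 ]
s pick_tip 0.88 [ 0.2854 -0.1723  0.0012]
s rest 0.55 [ 0.444  -0.2684 -0.0021]
s clip 0.57 [0.5878 0.0904 0.0249]
s squeegee 0.64 [ 5.371e-01 -4.261e-01 -5.000e-04]
s ink_tin 0.97 [ 0.6867 -0.3355  0.0046]
s jar 0.84 [ 7.237e-01 -2.111e-01  2.000e-04]
```

View pics/end.png

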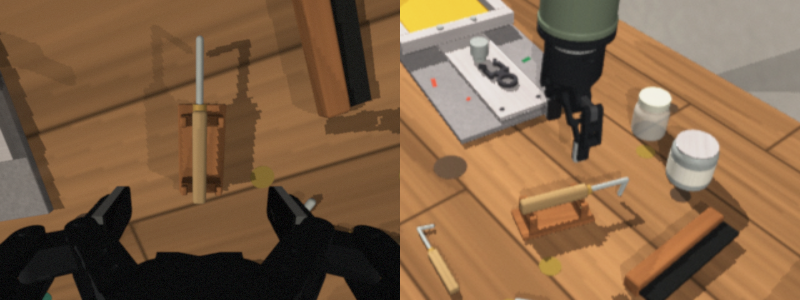

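The pick lies in both saddles, handle at (200,155) on the left and hook down at (625,185) on the right. The clip lies flat and clear of the post at about (497,74), and the bystanders have not moved.

```bash
python3 -c "
from workcell import bot
print(bot.job_done())"
```

```text
the job is handed in; nothing more can be done
None
```

I handed the job in at about 20 s, with no verdict returned: the clip is flat on the arm plate about 53 mm from the post axis, the pick is back in its rest hook down, and the squeegee, tin and jar are where they were.

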